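Show the glazed frame to the inspection camera

ROBOT

A 6-joint arm with a two-finger parallel gripper is mounted at the origin on the work surface. World frame = base frame: x ahead of the robot, y to its left, z up, the work surface at z = 0. Lengths are in mm, angles in degrees, forces in N, time in s.
With the tool pointing down it reaches from about 350 to 850 mm from the base axis. Payload 8.1 kg.
Tool frame: the origin (TCP) lies midway between the tips of the shut fingers; the grasp point (between the pads) lies 19 mm behind it (r.grip_point_offset is the distance from the TCP to the grasp point, in mm); z points along the fingers, y is the line along which they close (so a half turn about z gives the same grasp; the last joint's range is limited). The gripper opens to 85 mm and grips with 20 to 120 N. Pads are 22 mm wide; open, the fingers measure 114 mm over their backs; the gripper's body (76 mm by 85 mm) begins 54 mm behind the grasp point. The pads swing forward as they close: fully open they stand 13 mm farther back than shut.
Start: joints at [-72.387, 7.471, 85.268, -0, 87.261, -4.893], TCP at [229.686, -554.301, 231.292] pointing down, gripper open.
Joint ranges: [-169.43, 169.43], [-51.17, 129.36], [1.28, 143.12], [-76.62, 256.62], [0, 156.53], [-152.29, 152.29]. Speed limits (degrees/s): [136.94, 136.94, 159.86, 180, 180, 180].

INTERFACE

Orientations are given as [roll, pitch, yaw] about the fixed x, y, z axes, in that order (R = Rz(yaw) Ry(pitch) Rx(roll)).
In Python, from bench import r gives the robot as it stands.
- The arm moves only by the shell command python3 -m inch 'ROWS' [FORCE]. ROWS is JSON, one flat list of numbers, 7 for each row, row after row: the shift along the world's x, y, z in m, then the turn, a rotation vector about the world's x, y, z in degrees, then the closure in counts, from 0 (fully open) to 255 (shut). A call has 1 to 10 rows; each row shifts and turns the commanded pose from where the row before left it; what a row does not reach is not made up. A row lasts 1/10 s, in which the tool goes at most 50 mm and 8.59 degrees, less where a joint would pass 70% of its speed; a pose out of reach is approached as far as the arm can. A call with a gripper value outside its range is refused whole. The fingers move at their own pace and stop on an object; FORCE is the grip in N (left out, the last holds). Time passes only in rows, so rows that do not move let the fingers close. It gives the time, the measured TCP pose, the force and the opening at its end, in the units of the state.
- r.sense(): the state, without advancing time (a new reading comes with each control period).
- r.snapshot(name): name is "side" or "top" or "wrist"; returns (picture, depth): 480x640x3 uint8, red, green, blue; 480x640 float32, mm along the optical axis (not along the pixel's ray), 0 where there is no reading.
- r.get_calibration(name): a dict with "fovy" (degrees; the focal length in pixels is half the picture's height over the tangent of half this angle, whatever the lens; pixels are square), "cx", "cy" (the principal point, pixels), "k1" (the pictures are not rectified: a ray, as slopes to the right and down, at radius r is drawn at 1 + k1 r^2 times it, then the intrinsics apply), "position" and "rotation" of the camera in the world; the wrist camera has in their place "tool_from_camera" (4x4, takes a point from camera to tool coordinates, whose origin is the TCP and whose axes are the flange's). Camera axes: x right, y up, looking along -z (the intrinsics and any distortion apply to the point x, -y, -z); pixel columns grow to the right and rows downward; lengths in mm; the calibration is good to about 2 mm. A picture is of the moment at which its call begins: read the wrist's pose just before it. get_calibration takes no time and is no camera call.
- r.hand_in(): hands the job in, once; it reports no verdict.
The state is a dict: "time": time; "joint_pos": joint angles; "qd": joint speeds; "joint_efforts": joint torques, N m; "tool_pos": TCP position; "tcp_rot": TCP orientation; "ft_force": force on the tool from outside, world axes, zero at the start; "wrist_torque": the same for the moment, N m; "finger_gap": finger opening in mm.
Only numpy, scipy, OpenCV 4.12 (cv2) and the standard library are available. Lean on these libraries where they do the work, as an engineer would, in place of code of your own. Each camera call takes 0.05 s, during which the arm holds its last target. There are 200 camera calls.

TASK

Take the small glazed frame (the black frame with glass in it) out of the steel rack: draw it straight forward along its slot until it is clear of the hood over its rear end, and only then lift it out. Hold it up to the inspection camera, upright, glass square to the lens, its middle at lens height and directly above the little focus post, and finish while still holding it there, steady in the gripper. Leave everything else where it is and do not bump the camera.

Things in the scene. Friction and masses are not known exactly. Their poses are not given: they have to be found in the camera images.
- glazed: To be shown: black resin frame with a glass pane, 160 mm long (own x), 10 thick (own y), 110 high (own z), about 0.26 kg. Bars 16 mm wide and 10 thick all round, glass 4 mm. Origin: middle of its underside. It stands on the rack floor in one of three slots, x along the slot, +x end under the hood. Either face may face the lens. Grip the middle of the top bar across its thickness, from above.
- glazed_center (a point): Middle of the glazed frame, 55 mm above its underside (the middle of the glass). Axes as the frame's.
- glazed_top (a point): Middle of the frame's top edge, 110 mm above its underside.
- rack: Fixed steel rack, 200 (own x) by 220 mm (own y), origin: middle of its underside; own -x is the open front, where parts come out. Floor 12 mm above the bench. Three slots along x, 13 mm wide, at own y = -70, 0, +70 mm, with low guides 14 mm above the floor from x = -90 to +43 mm. The frame's origin starts at rack x 0 to +7 mm and z +12 mm. At x = -50 mm it still stands safely.
- hood (a point): Front edge of the middle slot's hood, at rack x = +43 mm, 129 mm above the bench. Behind it (x +43 to +92 mm) every slot is an edge-guard: side plates 19 mm over all, a back plate, and a hood 4 mm above the frame's top. The frame's rear end (80 mm behind its origin) starts about 40 mm under it; it can be lifted once its origin is at rack x below -37 mm. Axes as the rack's.
- inspcam: Fixed inspection camera on a bench stand; origin on the bench under the focus post. The lens looks level along its own -x. Base plate 110 by 120 mm, centred at own x = +220 mm; head 70 by 62 by 60 mm, centred 170 mm above the bench, with a thin boss to 220 mm. A flat bar in front carries the focus post: an upright aluminium pin 10 mm thick, 60 mm high, 150 mm in front of the lens.
- lens (a point): Centre of the front of the lens, 170 mm above the bench, at own x = +150 mm. Axes as the camera's.
- focus (a point): Where the middle of the frame must be shown: on the lens axis, 150 mm in front of the lens, 170 mm above the bench, straight above the focus post and the camera's origin. Axes as the camera's (its x is the lens axis, z up).
- corner: L-shaped black resin frame corner standing in another slot of the rack, 160 by 10 by 110 mm, no glass. Leave it.
- board: Plain plywood backing board standing in another slot, 160 by 10 by 110 mm. Leave it.
- tsquare: Aluminium T-square lying on the left of the bench, blade 360 by 36 by 5 mm, head 150 mm across, 12 mm high. Leave it.
- pliers: Pliers lying on the bench near the robot, about 170 mm long and 14 mm high. Leave them.
- glue: Glue bottle standing on the right, 52 mm across, 130 mm high. Leave it.
- tape: Tape measure standing on the bench, 72 by 40 by 66 mm. Leave it.
- maskroll: Paper masking roll lying at the back of the bench, 100 mm across, 25 mm high. Leave it.
Things that resemble listed ones, but are neither listed nor needed, are in the scene too. Leave any yellow look-alike of the glazed alone.

How it is judged (in metres and radians):
On the way:
1. the glazed frame is drawn forward out from under the hood while still standing in its slot (x of glazed in the frame of rack below -0.035 m and z of glazed in the frame of rack below 0.026 m and angle between glazed's own z axis and vertical below 0.15 rad), for 0.05 s.
At the end, for the whole second after the job is handed in: The gripper holds the glazed frame still in the air: its middle within 20 mm of the focus point along, across and above the lens axis, upright within 8 degrees, glass square to the lens axis within 8 degrees, touching neither rack nor camera; everything else within 25 mm of where it was (x of glazed_center in the frame of focus between -0.02 and 0.02 m and y of glazed_center in the frame of focus between -0.02 and 0.02 m and z of glazed_center in the frame of focus between -0.02 and 0.02 m and angle between glazed's own z axis and vertical below 0.14 rad and angle between the y axis of glazed and the x axis of inspcam, either way round below 0.14 rad and contact force between the fingers and glazed above 2 N and contact force between glazed and rack below 0.3 N and contact force between glazed and inspcam below 0.3 N and linear speed of glazed below 0.02 m/s and angular speed of glazed below 0.1 rad/s and distance of each of corner, board, tsquare, pliers, glue, tape, maskroll from where it was at the start of the episode below 0.025 m); the arm keeps its last pose, push and grip.
It fails at once if the camera is bumped by the frame or the robot (over 3 N) (contact force between inspcam and glazed above 3 N or contact force between inspcam and the fingers above 3 N or contact force between inspcam and the arm above 3 N).
It fails at once if the frame corner or the board in the rack is moved more than 25 mm (distance of any of corner, board from where it was at the start of the episode above 0.025 m).
It fails at once if another thing on the bench is moved more than 25 mm (distance of any of tsquare, pliers, glue, tape, maskroll from where it was at the start of the episode above 0.025 m).
It also fails if it takes over 40 s, if anything falls off the work surface, if the arm or the gripper's body presses on something with over 40 N, if the wrist force passes 120 N, or if a joint passes its speed limit or range.

## Working session

There is one attempt and no reset: what is moved stays moved. The work goes in short steps, Python scripts to look and compute and a shell command to move; the robot and the scene stay as the last step left them, time stands still between calls to the robot, and variables do not carry over. Pictures are saved under pics/ and viewed, on a budget of 10 in all, crops included, one or two more only if the job needs it, and the job is handed in when it is done.

```bash
ls; mkdir -p pics
cat > h.py <<'E'
import numpy as np, cv2
from scipy.spatial.transform import Rotation as R
from bench import r
def cam(name, st=None):
    c=r.get_calibration(name); f=240/np.tan(np.radians(c["fovy"])/2)
    if "tool_from_camera" in c:
        st=st or r.sense(); T=np.eye(4); T[:3,:3]=R.from_euler('xyz',st["tcp_rot"],degrees=True).as_matrix(); T[:3,3]=st["tool_pos"]
        M=T@np.array(c["tool_from_camera"])
    else:
        M=np.eye(4); rot=np.array(c["rotation"]); M[:3,:3]=rot if rot.shape==(3,3) else R.from_euler('xyz',rot.ravel(),degrees=True).as_matrix(); M[:3,3]=c["position"]
    return c,f,M
def rays(C,uv):
    c,f,M=C; uv=np.atleast_2d(np.float64(uv)); K=np.array([[f,0,c["cx"]],[0,f,c["cy"]],[0,0,1]])
    n=cv2.undistortPoints(uv[:,None],K,np.array([c["k1"],0,0,0.]))[:,0]
    d=np.c_[n[:,0],-n[:,1],-np.ones(len(n))]
    return M[:3,3],d@M[:3,:3].T
def onz(C,uv,z):
    o,d=rays(C,uv); return o+d*((z-o[2])/d[:,2])[:,None]
def depthpts(C,uv,dep):
    o,d=rays(C,uv); return o+d*np.atleast_1d(dep)[:,None]
def cloud(C,dep):
    v,u=np.mgrid[:480,:640]; P=depthpts(C,np.c_[u.ravel(),v.ravel()],dep.ravel()); P[dep.ravel()==0]=np.nan; return P.reshape(480,640,3)
E
python3 - <<'E'
from h import *
for n in("top","side","wrist"):
    st=r.sense();p,d=r.snapshot(n); cv2.imwrite(f"pics/{n}0.png",p[:,:,::-1]); np.savez(f"{n}0.npz",p=p,d=d)
    c=r.get_calibration(n); print(n,{k:np.round(v,3).tolist() for k,v in c.items()}, (d>0).mean())
print(r.sense())
E
```

```text
pics
top {'fovy': 46.625, 'cx': 314.903, 'cy': 239.579, 'k1': -0.015, 'position': [345.538, -18.722, 1497.51], 'rotation': [9.022, -0.049, -90.321]} 0.99599609375
side {'fovy': 44.129, 'cx': 321.784, 'cy': 234.514, 'k1': -0.078, 'position': [467.749, -1125.268, 1143.984], 'rotation': [47.383, 1.184, -7.206]} 0.9961263020833333
wrist {'fovy': 62.832, 'cx': 316.17, 'cy': 240.099, 'k1': 0.01, 'tool_from_camera': [[0.001, 0.961, 0.277, 70.059], [1.0, -0.0, -0.001, 0.548], [-0.0, 0.277, -0.961, -141.3], [0.0, 0.0, 0.0, 1.0]]} 0.9958984375
{'time': 0.15, 'joint_pos': array([-7.23890232e+01,  7.50515348e+00,  8.53140275e+01,  6.09402958e-04,
        8.72617458e+01, -4.89316149e+00]), 'qd': array([ 0.06475513, -0.04371233, -0.13832369, -0.03903543,  0.05410891,
       -0.05175787]), 'joint_efforts': array([ 5.34804331e-04, -5.70065475e+01, -5.01157057e+01, -3.02625585e-04,
        9.56202974e-03, -3.05914671e-05]), 'tool_pos': array([ 229.54755056, -553.90521173,  230.49437781]), 'tcp_rot': array([-1.79919420e+02, -7.50933710e-03,  2.25041035e+01]), 'ft_force': array([-0.82970604,  0.31050869, -1.1819991 ]), 'wrist_torque': array([-0.02474687,  0.01006469, -0.04765681]), 'finger_gap': 85.65626542565937}
```

View pics/top0.png

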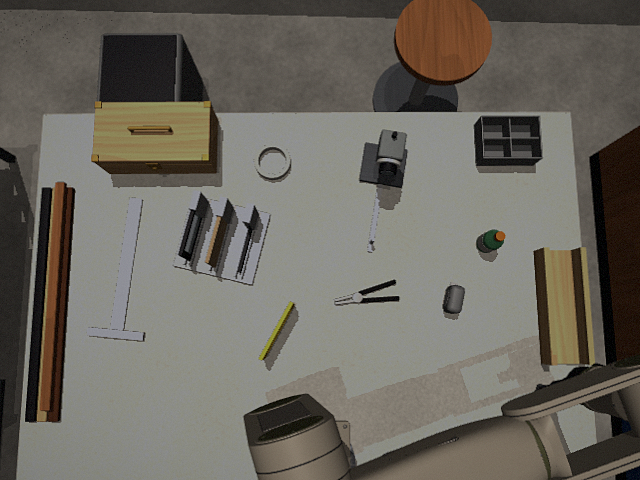

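View pics/side0.png

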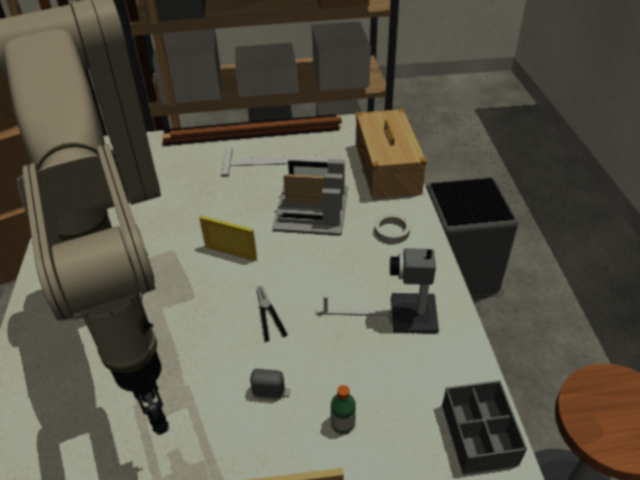

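The top view shows the rack at about (222,240) px, its hoods at the far end. The camera is at (385,160), the focus post at (371,245) and the yellow decoy at (277,330). The side view shows the far slot as the black frame with glass (315,165), plywood in the middle and the L-corner nearest. I'll take closer crops.

Run:
```python
from h import *
a=np.load("top0.npz")["p"][180:300,160:280,::-1]; b=np.load("side0.npz")["p"][145:245,260:360,::-1]
cv2.imwrite("pics/crop1.png",np.hstack([cv2.resize(x,(400,400),interpolation=cv2.INTER_CUBIC) for x in(a,b)]))
C=cam("top"); d=np.load("top0.npz")["d"]; P=cloud(C,d)
np.set_printoptions(precision=0,suppress=True,linewidth=220)
print("z map rack");print(P[190:290:4,168:276:4,2])
S=cam("side"); Q=cloud(S,np.load("side0.npz")["d"]); print("side z"); print(Q[150:235:4,270:355:4,2])
print("bench check",P[350,350],P[200,340],Q[350,330],Q[200,220])
```

```text
z map rack
[[  2.  -2.   5.   5.   1.  -3.   2.  -1.  -3.   5.  -6.   3.  -1.  -1.   1.   0.   1.   0.  -4.  -3.   0.  -4.  -1.   2.   6.  -4.  -6.]
 [  4.  -2.   6.   3.   3.   2.  -2. 128. 120.   6.   5.   3.  -5.   0.   6.   7.   2.  -2.  -1.  -1.  -5.   3.   6.  -0.  -2.   7.   4.]
 [  4.  -5.  -2.   3.  -1.  -1. 130. 126. 109.  67.   2.   3.   3. 126. 130.   1.  -2.   5.   6.  -1.   1.  -3.   4.  -0.  -1.  -1.  -1.]
 [ -2.   2.  -0.   5.  -4.   1. 130. 132.  97.  nan  16.  12.  13. 132. 131.  97.   4.   1.  -1.   0.   1.   6.   5.   5.   1.  -2.   0.]
 [  4.  -4.   3.   1.   6.   4. 127. 124.  92.  46.  16.  17.  10. 132. 129.  86.  34.  18.   2.  -1. 128. 126.   3.  -6.   0.   3.   6.]
 [  7.   1.  -2.   1.   4.   2. 119. 117.  71.  34.  14.  19. 135. 133. 119.  73.  15.  12.  15.  11. 126. 130.  65.   4.   4.   4.   2.]
 [  0.  -4.   1.   1.  -1.  16. 124.  75.  67.  26.  12.  18. 124. 137. 108.  55.  16.  12.  11. 126. 130. 112.  44.  11.  13.  11.  -2.]
 [ -2.  -2.  -0.   4.   5.  14. 114.  64.  28.  16.  11.  12. 125. 120.  95.  42.  17.  19.  18. 130. 135.  96.  27.  17.  
[... 4241 characters left out ...]
3.  47.  52.  56.  54.  51.  12.  -0.   6.  -4.]
 [  4.  -0.  29.  29.  30.  24.  26.  29.  27.  29.  27.  26.  30.  33.  40.  40.  38.  36.  10.   0.  -0.   1.]
 [ -1.  13.  12.  14.  12.  12.  19.  14.  13.  18.  16.  15.  19.  20.  25.  26.  28.  26.  17.   4.  -1.   7.]
 [ -0.  17.  12.  10.   2.  10.  12.  13.  10.  13.  16.  14.  10.  11.  11.  12.  11.  13.   2.  -0.  -1.   2.]
 [  5.  11.   3.   6.  -1.   7.  14.  11.  17.  12.  12.  15.  14.  12.  14.  11.   8.  16.   1.  -0.   4.   1.]
 [  2.  -2.   8.   3.  -1.  -3.   3.   1.   4.   3.  -2.   2.   5.  -1.  -1.   1.   4.   7.   1.   1.   1.   1.]]
bench check [ 288. -112.    9.] [692. -91.   6.] [ 569. -291.    0.] [310. 313.  -0.]
```

View pics/crop1.png

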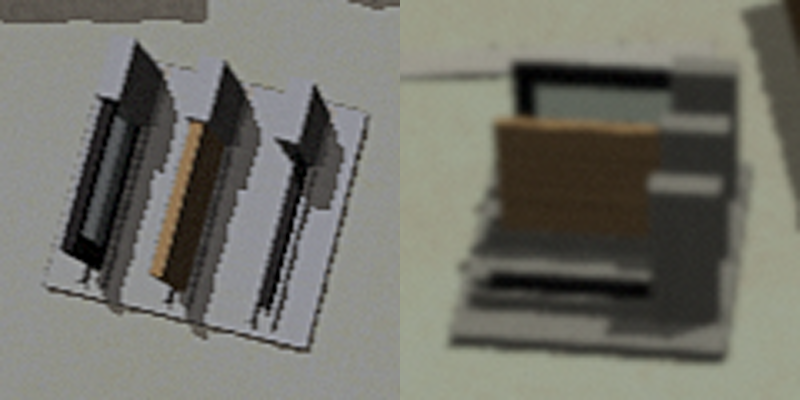

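The crops confirm the glazed frame (black bars, grey glass) is in the left, +y slot. Next I fit the rack, frame and camera axes.

Run:
```python
from h import *
np.set_printoptions(precision=1,suppress=True,linewidth=200)
C=cam("top"); A=np.load("top0.npz"); P=cloud(C,A["d"]); S=cam("side"); B=np.load("side0.npz"); Q=cloud(S,B["d"])
def ax(X):
    m=np.median(X,0); v=np.linalg.svd(X-X.mean(0),full_matrices=False)[2][0]; return np.degrees(np.arctan2(v[1],v[0]))
# rack rect from colour: anything z>7 filtered
for nm,X in(("top",P[185:292,165:280]),("side",Q[155:240,265:355])):
    z=cv2.medianBlur(np.nan_to_num(X[:,:,2]).astype(np.float32),5); m=(z>6.5); m=cv2.morphologyEx(m.astype(np.uint8),cv2.MORPH_OPEN,np.ones((3,3)))
    xy=X[m>0][:,:2]; xy=xy[np.isfinite(xy).all(1)]; print(nm,"rack",cv2.minAreaRect(xy.astype(np.float32)))
    Z=X.reshape(-1,3); Z=Z[(Z[:,2]>114)&(Z[:,2]<140)]; 
    db=cv2.partition if 0 else None
    lab=Z[:,1]
    print(" high pts y hist",np.histogram(lab,bins=20))
# frame top corners by black mask (left slot): ray onto z=122 for near-left end
for nm,Cm,X in(("top",C,P[215:270,165:205]),("side",S,Q[155:175,280:345])):
    Z=X.reshape(-1,3); Z=Z[(Z[:,2]>116)&(Z[:,2]<127)]; print(nm,"glazed top pts n",len(Z),"mean",Z.mean(0),"min",Z.min(0),"max",Z.max(0),"ang",ax(Z[:,:2]))
# camera
for nm,X in(("top",P[120:260,355:415]),("side",Q[240:340,310:445])):
    for lo,hi in((125,185),(188,215),(215,240),(45,70)):
        m=(X[:,:,2]>lo)&(X[:,:,2]<hi); Z=X[m]
        if len(Z)>2: print(nm,lo,hi,len(Z),"med",np.median(Z,0),cv2.minAreaRect(Z[:,:2].astype(np.float32)))
a=A["p"][115:265,350:420,::-1]; b=B["p"][240:340,300:450,::-1]
cv2.imwrite("pics/crop2.png",np.hstack([cv2.resize(a,(200,430),interpolation=cv2.INTER_CUBIC),cv2.resize(b,(600,430),interpolation=cv2.INTER_CUBIC)]))
```

```text
top rack ((592.7938842773438, 231.72879028320312), (225.1008758544922, 218.0888214111328), 75.85767364501953)
 high pts y hist (array([47, 78, 39,  4,  0,  0,  0, 29, 76, 96, 84, 71, 43,  1, 15, 72, 83, 78, 72, 40]), array([132.9, 142.2, 151.6, 160.9, 170.2, 179.5, 188.9, 198.2, 207.5, 216.8, 226.1, 235.5, 244.8, 254.1, 263.4, 272.8, 282.1, 291.4, 300.7, 310.1, 319.4]))
side rack ((596.797119140625, 303.55218505859375), (383.01287841796875, 206.42811584472656), 77.16386413574219)
 high pts y hist (array([59, 61, 30,  7,  0,  0,  1, 42, 61, 75, 60, 54, 24,  3, 34, 63, 68, 58, 49, 26]), array([127.3, 136.9, 146.5, 156.1, 165.6, 175.2, 184.8, 194.3, 203.9, 213.5, 223. , 232.6, 242.2, 251.8, 261.3, 270.9, 280.5, 290. , 299.6, 309.2, 318.7]))
top glazed top pts n 168 mean [574.4 303.4 121.8] min [511.  254.2 116.5] max [628.4 319.4 126.7] ang 168.19447404655156
side glazed top pts n 217 mean [604.8 288.3 121.6] min [507.9 222.4 116.2] max [690.5 318.7 127. ] ang -12.063777531026911
top 125 185 166 med [ 733.7 -186.1  176.6] ((766.8145751953125, -204.75643920898438), (60.72275924682617, 95
[... 347 characters left out ...]
4.2 -171.4   58.7] ((573.1950073242188, -171.62896728515625), (8.16751766204834, 7.960447311401367), 77.99369812011719)
side 125 185 551 med [ 765.7 -238.8  167.3] ((759.556396484375, -225.05479431152344), (55.45053482055664, 108.03225708007812), 44.968605041503906)
side 188 215 796 med [ 775.5 -217.7  199. ] ((770.0360107421875, -211.22506713867188), (65.93641662597656, 100.52289581298828), 79.26817321777344)
side 215 240 25 med [ 804.7 -216.8  219.8] ((805.4556274414062, -215.3734893798828), (16.55974006652832, 9.18770980834961), 62.04155349731445)
side 45 70 89 med [ 797.6 -220.5   58.2] ((691.0548095703125, -198.9212646484375), (15.877490043640137, 250.88314819335938), 78.32432556152344)
```

View pics/crop2.png

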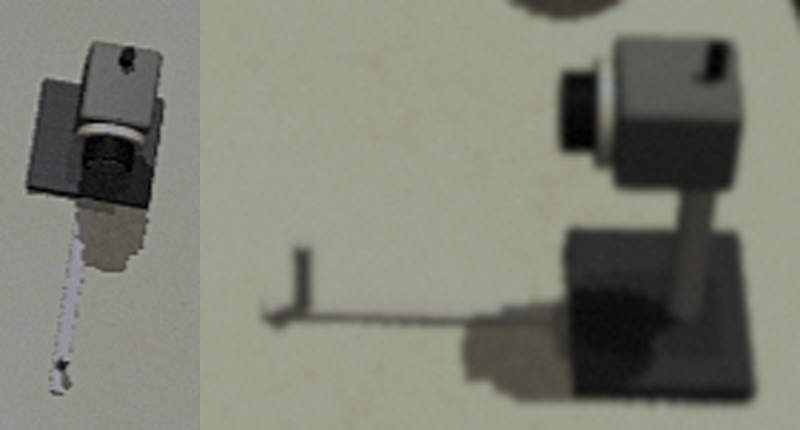

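Focus post top measured at about (573.5, -171.5, 59), which agrees with the stated 60 mm. The lens axis is at about -10.4°. The frame's top bar is at z≈122 as expected, its middle near (590,301), slot yaw about -13°. I'm moving to a near view above it.

```bash
python3 -m inch '[0.018,0.0427,0.0035,0,0,-1.775,100, 0.018,0.0427,0.0035,0,0,-1.775,100, 0.018,0.0427,0.0035,0,0,-1.775,100, 0.018,0.0427,0.0035,0,0,-1.775,100, 0.018,0.0427,0.0035,0,0,-1.775,100, 0.018,0.0427,0.0035,0,0,-1.775,100, 0.018,0.0427,0.0035,0,0,-1.775,100, 0.018,0.0427,0.0035,0,0,-1.775,100, 0.018,0.0427,0.0035,0,0,-1.775,100, 0.018,0.0427,0.0035,0,0,-1.775,100]' 40
python3 -m inch '[0.018,0.0427,0.0035,0,0,-1.775,100, 0.018,0.0427,0.0035,0,0,-1.775,100, 0.018,0.0427,0.0035,0,0,-1.775,100, 0.018,0.0427,0.0035,0,0,-1.775,100, 0.018,0.0427,0.0035,0,0,-1.775,100, 0.018,0.0427,0.0035,0,0,-1.775,100, 0.018,0.0427,0.0035,0,0,-1.775,100, 0.018,0.0427,0.0035,0,0,-1.775,100, 0.018,0.0427,0.0035,0,0,-1.775,100, 0.018,0.0427,0.0035,0,0,-1.775,100]'
python3 -m inch '[0,0,0,0,0,0,100,0,0,0,0,0,0,100,0,0,0,0,0,0,100]'
python3 - <<'E'
from h import *
st=r.sense(); p,d=r.snapshot("wrist"); print(st); cv2.imwrite("pics/w1.png",p[:,:,::-1]); np.savez("w1.npz",p=p,d=d,pos=st["tool_pos"],rot=st["tcp_rot"])
p,d=r.snapshot("side"); np.savez("side1.npz",p=p,d=d)
E
```

```text
time: 1.15
tool_pos: [409.9, -125.5, 266.4]
tcp_rot: [180.0, -0.0, 4.7]
ft_force: [0.3, -1.1, -0.6]
finger_gap: 51.8
time: 2.15
tool_pos: [590.0, 301.6, 300.9]
tcp_rot: [180.0, 0.0, -13.1]
ft_force: [0.5, -0.6, -0.3]
finger_gap: 52.0
time: 2.45
tool_pos: [589.5, 299.0, 301.1]
tcp_rot: [180.0, 0.0, -13.0]
ft_force: [-0.6, -0.4, -0.5]
finger_gap: 51.9
{'time': 2.45, 'joint_pos': array([ 2.24637642e+01,  1.61169555e+01,  6.82294449e+01, -1.84515709e-02,
        9.56866086e+01,  1.25462158e+02]), 'qd': array([-0.77287773, -1.52872496,  0.59774709,  0.01054708, -0.1067337 ,
        0.10140415]), 'joint_efforts': array([ 9.63910483e-01, -6.37910485e+01, -5.05824745e+01,  8.41803337e-02,
       -3.87977168e-02,  1.32615285e-02]), 'tool_pos': array([589.50319084, 299.02101972, 301.11058385]), 'tcp_rot': array([ 1.79965894e+02,  1.62326209e-02, -1.30002215e+01]), 'ft_force': array([-0.62080447, -0.41473149, -0.52439991]), 'wrist_torque': array([ 0.00324859, -0.02422832, -0.00855281]), 'finger_gap': 51.90322486455843}
```

View pics/w1.png

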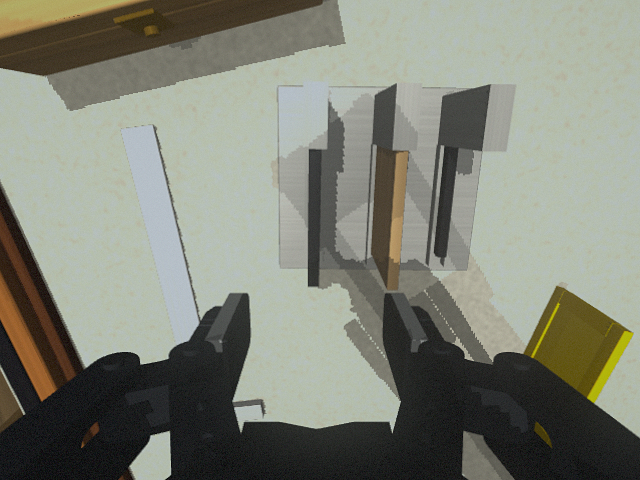

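The wrist view shows the glazed frame's black top bar at columns 309–322, rows 150–287, running vertically (parallel to tool x). The hood front edge is at row ~149. Plywood is at columns 372–408 and the corner at ~445.

Run:
```python
from h import *
np.set_printoptions(precision=1,suppress=True,linewidth=200)
W=np.load("w1.npz"); st=dict(tool_pos=W["pos"],tcp_rot=W["rot"]); C=cam("wrist",st); P=cloud(C,W["d"]); g=W["p"].max(2)
m=np.zeros((480,640),np.uint8); m[150:295,295:330]=(g[150:295,295:330]<60); n,l,s,c=cv2.connectedComponentsWithStats(m); k=1+s[1:,4].argmax(); print(s[k])
v,u=np.where(l==k); cnt=np.c_[u,v]
z=P[v,u,2]; print("dark z pct",np.nanpercentile(z,[2,25,50,75,98]))
top=cnt[z>112]; zt=np.nanmedian(z[z>115]); print("top z",zt)
X=onz(C,top,122.); 
rect=cv2.minAreaRect(X[:,:2].astype(np.float32)); print("bar rect",rect, "rows",top[:,1].min(),top[:,1].max())
v0=top[:,1]; cm=np.array([[r_,top[v0==r_,0].mean()] for r_ in range(160,280)]); Y=onz(C,cm[:,::-1],122.); pf=np.polyfit(Y[:,0],Y[:,1],1); print("yaw",np.degrees(np.arctan(pf[0])),"front end",onz(C,[[top[v0==v0.max(),0].mean(),v0.max()+.5]],122.),"visible rear",onz(C,[[top[v0==v0.min(),0].mean(),v0.min()-.5]],122.))
# rack floor: bright plate outline points at z=12 and hood
Z=P.reshape(-1,3); e=np.array([np.cos(pf[0]),np.sin(pf[0])]) if 0 else np.array([np.cos(np.arctan(pf[0])),np.sin(np.arctan(pf[0]))]); nn=np.array([-e[1],e[0]])
for nm,lo,hi in(("floor",8,17),("hood",126,138)):
    q=P[80:290,270:520].reshape(-1,3); q=q[(q[:,2]>lo)&(q[:,2]<hi)]; a=q[:,:2]@e; b=q[:,:2]@nn; print(nm,len(q),np.percentile(a,[.5,2,50,98,99.5]),np.percentile(b,[.5,2,50,98,99.5]))
    if nm=="hood":
        h,ed=np.histogram(b,bins=np.arange(b.min(),b.max()+4,4)); print(ed.astype(int),h)
print("front end along,across",Y[-1:,:2]@e,Y[:,:2]@nn@np.ones(1) if 0 else (Y[:,:2]@nn).mean())
# board edge z & focus from side
for f in("side0","side1"):
    B=np.load(f+".npz"); S=cam("side"); Q=cloud(S,B["d"])[290:318,315:332].reshape(-1,3); Q=Q[Q[:,2]>15]; print(f,"post",np.median(Q,0),Q[:,2].max(),len(Q))
    q=cloud(S,B["d"])[305:322,332:390]; b=B["p"][305:322,332:390]; mm=(q[...,2]>3)&(q[...,2]<20); q=q[mm]; 
    if len(q)>20: pb=np.polyfit(q[:,0],q[:,1],1); print("bar yaw",np.degrees(np.arctan(pb[0])),len(q))
T=np.load("top0.npz"); Ct=cam("top"); p=cloud(Ct,T["d"])[195:255,360:385]; im=T["p"][195:255,360:385].astype(int); mm=(im.min(2)>175)&(im.max(2)-im.min(2)<25); 
mm=mm&(im[...,2]>=im[...,0]); vv,uu=np.where(mm); q=onz(Ct,np.c_[uu+360,vv+195],5.); pb=np.polyfit(q[:,0],q[:,1],1); print("top bar yaw",np.degrees(np.arctan(pb[0])),len(q),"at x=573 y",np.polyval(pb,573))
```

```text
[ 308  150   13  136 1106]
dark z pct [119.3 120.2 120.7 121.2 122.2]
top z 120.67147518047537
bar rect ((584.7885131835938, 301.3486633300781), (9.387133598327637, 115.76455688476562), 76.01836395263672) rows 150 285
yaw -14.103734113404824 front end [[528.3 315.6 122. ]] visible rear [[641.3 287.6 122. ]]
floor 20655 [411.4 414.  510.3 607.1 609.7] [256.6 259.5 389.4 472.  473.9]
hood 5087 [553.1 554.3 578.7 601.5 602.2] [286.3 287.3 365.6 443.7 444.5]
[285 289 293 297 301 305 309 313 317 321 325 329 333 337 341 345 349 353 357 361 365 369 373 377 381 385 389 393 397 401 405 409 413 417 421 425 429 433 437 441 445] [286 351 342 341 356  18   0   0   0   0   0   0   0   0   0   0   0 138 338 355 349 351 149   0   0   0   0   0   0   0   0   0   0   0   0 329 357 366 351 310]
front end along,across [441.6] 434.5896634126572
side0 post [ 572.2 -177.8   41. ] 67.99627791336547 61
bar yaw -8.97859082027536 348
side1 post [ 572.4 -176.7   40.7] 64.28726380635112 60
bar yaw -7.650882088039657 362Traceback (most recent call last):
  File "<stdin>", line 24, in <module>
  File "h.py", line 18, in onz
    o,d=rays(C,uv); return o+d*((z-o[2])/d[:,2])[:,None]
        ~~~~^^^^^^
  File "h.py", line 14, in rays
    n=cv2.undistortPoints(uv[:,None],K,np.array([c["k1"],0,0,0.]))[:,0]
      ~~~~~~~~~~~~~~~~~~~^^^^^^^^^^^^^^^^^^^^^^^^^^^^^^^^^^^^^^^^^
cv2.error: OpenCV(4.12.0) /io/opencv/modules/calib3d/src/undistort.dispatch.cpp:347: error: (-215:Assertion failed) CV_IS_MAT(_src) && CV_IS_MAT(_dst) && (_src->rows == 1 || _src->cols == 1) && (_dst->rows == 1 || _dst->cols == 1) && _src->cols + _src->rows - 1 == _dst->rows + _dst->cols - 1 && (CV_MAT_TYPE(_src->type) == CV_32FC2 || CV_MAT_TYPE(_src->type) == CV_64FC2) && (CV_MAT_TYPE(_dst->type) == CV_32FC2 || CV_MAT_TYPE(_dst->type) == CV_64FC2) in function 'cvUndistortPointsInternal'
```

Rack checks agree: floor 198 mm long, hood front at rack x +43, slot pitch 70. The frame origin is at rack x≈+5.3, within the stated 0..7, with yaw -14.1° and its middle at (606, 296). Next: align, descend, grip.

```bash
python3 -m inch '[0.0055,-0.001,-0.02,0,0,-0.4,100, 0.0055,-0.001,-0.03,0,0,-0.4,100, 0.0055,-0.001,-0.03,0,0,-0.3,100, 0,0,-0.03,0,0,0,100, 0,0,-0.03,0,0,0,100, 0,0,-0.02,0,0,0,100, 0,0,-0.02,0,0,0,100, 0,0,-0.02,0,0,0,100, 0,0,-0.006,0,0,0,100, 0,0,0,0,0,0,100]' 60
python3 -m inch '[0,0,0,0,0,0,100, 0,0,0,0,0,0,180, 0,0,0,0,0,0,210, 0,0,0,0,0,0,230, 0,0,0,0,0,0,255, 0,0,0,0,0,0,255, 0,0,0,0,0,0,255, 0,0,0,0,0,0,255]' 60
python3 - <<'E'
from h import *
st=r.sense(); p,d=r.snapshot("wrist"); print(st["tool_pos"],st["tcp_rot"],st["wrist_torque"]); cv2.imwrite("pics/w2.png",p[:,:,::-1])
E
```

```text
time: 3.55
tool_pos: [605.6, 295.7, 94.8]
tcp_rot: [179.9, 0.1, -14.1]
ft_force: [-0.0, -0.3, -0.2]
finger_gap: 51.9
time: 4.35
tool_pos: [606.8, 297.0, 96.4]
tcp_rot: [-179.9, -0.1, -14.1]
ft_force: [-0.2, 0.7, 5.3]
finger_gap: 8.9
[606.78102411 297.03071136  96.3837348 ] [-1.79944905e+02 -7.56108309e-02 -1.40878908e+01] [-0.04561724  0.05736692 -0.00102955]
```

View pics/w2.png

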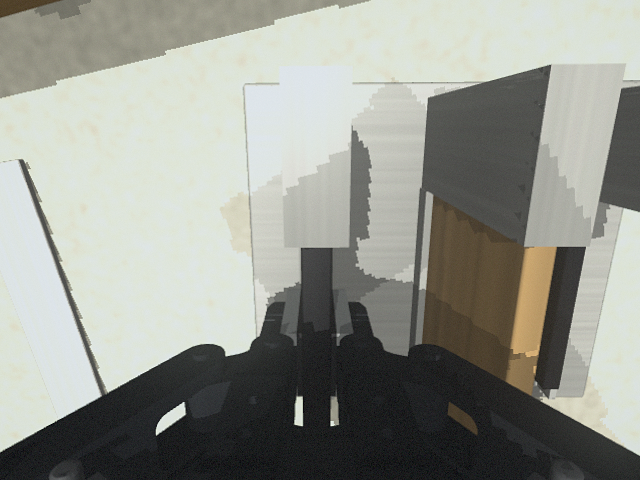

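The pads hold the top bar (columns 302–335), parallel to it and with clearance to the hood (front edge at row 247). Gap reads 8.9 mm. Now drawing forward 50 mm along the slot.

```bash
python3 -m inch '[-0.00485,0.00122,0,0,0,0,255, -0.00485,0.00122,0,0,0,0,255, -0.00485,0.00122,0,0,0,0,255, -0.00485,0.00122,0,0,0,0,255, -0.00485,0.00122,0,0,0,0,255]'
python3 -m inch '[-0.00485,0.00122,0,0,0,0,255, -0.00485,0.00122,0,0,0,0,255, -0.00485,0.00122,0,0,0,0,255, -0.00485,0.00122,0,0,0,0,255, -0.00485,0.00122,0,0,0,0,255, 0,0,0,0,0,0,255, 0,0,0,0,0,0,255]'
python3 - <<'E'
from h import *
st=r.sense(); p,d=r.snapshot("wrist"); q,_=r.snapshot("side"); cv2.imwrite("pics/w3.png",np.hstack([cv2.resize(p[:,:,::-1],(400,300)),cv2.resize(q[145:245,230:363,::-1],(400,300))]))
E
```

```text
time: 4.9
tool_pos: [582.7, 303.0, 96.4]
tcp_rot: [-179.9, -0.1, -14.1]
ft_force: [4.0, -1.7, 7.5]
finger_gap: 8.7
time: 5.6
tool_pos: [557.7, 309.5, 96.4]
tcp_rot: [-179.9, -0.1, -14.1]
ft_force: [1.1, -0.7, 9.3]
finger_gap: 8.8
```

View pics/w3.png

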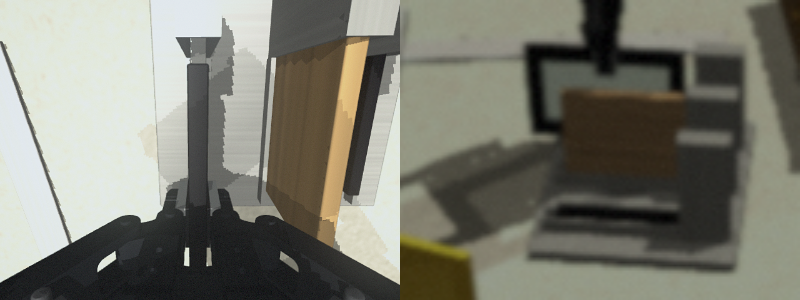

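The frame's rear end is visibly clear of the hood in both halves of the picture. It is still standing, with z unchanged. Lifting.

```bash
python3 -m inch '[0,0,0.005,0,0,0,255, 0,0,0.01,0,0,0,255, 0,0,0.015,0,0,0,255, 0,0,0.02,0,0,0,255, 0,0,0.02,0,0,0,255, 0,0,0.02,0,0,0,255, 0,0,0.02,0,0,0,255, 0,0,0.015,0,0,0,255, 0,0,0.01,0,0,0,255, 0,0,0.005,0,0,0,255]'
python3 -m inch '[0,-0.01,0,0,0,1,255, 0,-0.015,0,0,0,3,255, 0,-0.02,0,0,0,5,255, 0,-0.025,0,0,0,5,255, 0,-0.025,0,0,0,5,255, 0,-0.025,0,0,0,5,255, 0,-0.025,0,0,0,5,255, 0,-0.025,0,0,0,5,255, 0,-0.025,0,0,0,5,255, 0,-0.025,0,0,0,5,255]'
python3 -m inch '[0,-0.025,0,0,0,5,255, 0,-0.025,0,0,0,5,255, 0,-0.025,0,0,0,5,255, 0,-0.025,0,0,0,5,255, 0,-0.025,0,0,0,5,255, 0,-0.025,0,0,0,5,255, 0,-0.025,0,0,0,5,255, 0,-0.02,0,0,0,5,255, 0,-0.01,0,0,0,5,255, 0,0,0,0,0,4.5,255]'
python3 -m inch '[0,0,0,0,0,0,255,0,0,0,0,0,0,255,0,0,0,0,0,0,255]'
python3 - <<'E'
from h import *
p,d=r.snapshot("side"); np.savez("side2.npz",p=p,d=d); q,d2=r.snapshot("top"); np.savez("top2.npz",p=q,d=d2)
st=r.sense(); w,d3=r.snapshot("wrist"); np.savez("w4.npz",p=w,d=d3,pos=st["tool_pos"],rot=st["tcp_rot"])
cv2.imwrite("pics/s4.png",np.hstack([p[130:370,160:480,::-1],q[120:360,230:550,::-1]]))
E
```

```text
time: 6.7
tool_pos: [557.9, 309.1, 236.6]
tcp_rot: [-180.0, -0.1, -14.1]
ft_force: [0.0, -0.3, -2.1]
finger_gap: 9.2
time: 7.7
tool_pos: [557.0, 87.9, 234.3]
tcp_rot: [-180.0, 0.1, 30.1]
ft_force: [1.2, 0.3, -2.4]
finger_gap: 8.8
time: 8.7
tool_pos: [557.0, -117.6, 234.2]
tcp_rot: [-179.9, 0.0, 79.5]
ft_force: [0.9, 0.1, -2.2]
finger_gap: 8.9
time: 9.0
tool_pos: [557.5, -115.7, 235.0]
tcp_rot: [-180.0, -0.0, 79.3]
ft_force: [-0.3, 0.4, -2.7]
finger_gap: 8.6
```

View pics/s4.png

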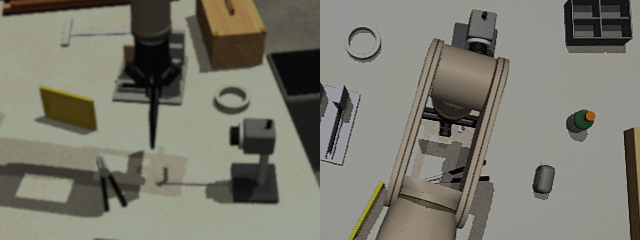

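The side view shows the frame upright, edge-on at about (152,120) in the crop, just short of the focus post (165,178). Nothing else was disturbed. Now I measure the frame in the hand.

Run:
```python
from h import *
np.set_printoptions(precision=1,suppress=True,linewidth=200)
W=np.load("w4.npz"); st=dict(tool_pos=W["pos"],tcp_rot=W["rot"]); print(st); C=cam("wrist",st); P=cloud(C,W["d"])
e=np.array([np.cos(np.radians(79.5)),np.sin(np.radians(79.5))]); nn=np.array([-e[1],e[0]])
q=P[:330,270:370].reshape(-1,3); q=q[(q[:,2]>235)]; a=(q[:,:2]-W["pos"][:2])@e;b=(q[:,:2]-W["pos"][:2])@nn
k=(np.abs(b)<20)&(a>45)&(a<110); q,a,b=q[k],a[k],b[k]
print("wrist bar n",len(q),"z",np.percentile(q[:,2],[5,50,95]),"along",np.percentile(a,[1,50,99]),"across",np.percentile(b,[1,50,99]))
if len(q)>50: print("yaw",79.5+np.degrees(np.arctan(np.polyfit(a,b,1)[0])),"pitch slope deg",np.degrees(np.arctan(np.polyfit(a,q[:,2],1)[0])))
for f,n in(("side2","side"),):
    B=np.load(f+".npz"); S=cam(n); Q=cloud(S,B["d"])[170:300,280:350].reshape(-1,3)
    a=(Q[:,:2]-W["pos"][:2])@e;b=(Q[:,:2]-W["pos"][:2])@nn; k=(Q[:,2]>130)&(np.abs(b)<30)&(a<-60)&(a>-100); Q,a,b=Q[k],a[k],b[k]
    print("side end n",len(Q),"z",np.percentile(Q[:,2],[1,50,99]),"along",np.percentile(a,[5,50,95]),"across",np.percentile(b,[5,50,95]))
    if len(Q)>30: print("tilt across",np.degrees(np.arctan(np.polyfit(Q[:,2],b,1)[0])),"along",np.degrees(np.arctan(np.polyfit(Q[:,2],a,1)[0])))
# compare head/other movement: rack items etc
```

```text
{'tool_pos': array([ 557.6, -115.7,  235.2]), 'tcp_rot': array([-180. ,   -0. ,   79.4])}
wrist bar n 3756 z [258.3 259.4 260.4] along [45.3 61.8 76.4] across [-5.1 -0.1  4.7]
yaw 79.41086542949226 pitch slope deg -0.2504703456775966
side end n 210 z [152.2 219.6 263.6] along [-85.6 -82.  -66.8] across [-3.7  0.4  5.7]
tilt across 0.0315353784488216 along 2.9161601621501054
```

The bar top is 25 mm above the TCP, and the frame is level, yaw 79.4°. Its middle sits about 3 mm behind the TCP. That gives a TCP target of (573.5, -169, 200).

```bash
python3 -m inch '[0.002,-0.004,-0.002,0,0,0.2,255, 0.002,-0.007,-0.004,0,0,0,255, 0.002,-0.008,-0.005,0,0,0,255, 0.002,-0.008,-0.006,0,0,0,255, 0.002,-0.008,-0.006,0,0,0,255, 0.002,-0.008,-0.005,0,0,0,255, 0.002,-0.006,-0.004,0,0,0,255, 0.002,-0.004,-0.003,0,0,0,255, 0,0,0,0,0,0,255, 0,0,0,0,0,0,255]'
python3 -m inch '[0,0,0,0,0,0,255,0,0,0,0,0,0,255,0,0,0,0,0,0,255,0,0,0,0,0,0,255,0,0,0,0,0,0,255]'
python3 - <<'E'
from h import *
np.set_printoptions(precision=1,suppress=True,linewidth=200)
st=r.sense(); w,d3=r.snapshot("wrist"); p,d=r.snapshot("side"); t,dt=r.snapshot("top"); print(st["tool_pos"],st["tcp_rot"],st["qd"])
pos=st["tool_pos"]; e=np.array([np.cos(np.radians(79.5)),np.sin(np.radians(79.5))]); nn=np.array([-e[1],e[0]])
P=cloud(cam("wrist",st),d3)[:330,270:370].reshape(-1,3); a=(P[:,:2]-pos[:2])@e;b=(P[:,:2]-pos[:2])@nn; k=(P[:,2]>pos[2])&(abs(b)<20)&(a>45)&(a<110)
print("bar z",np.nanmedian(P[k,2]),"far end along",np.percentile(a[k],99),"across",np.median(b[k]))
Q=cloud(cam("side"),d).reshape(-1,3); a=(Q[:,:2]-pos[:2])@e;b=(Q[:,:2]-pos[:2])@nn; k=(Q[:,2]>95)&(Q[:,2]<232)&(abs(b)<15)&(a<-65)&(a>-100)
print("near end n",k.sum(),"z",np.percentile(Q[k,2],[2,98]),"along",np.median(a[k]),"across",np.median(b[k]))
B=np.load("side0.npz")["p"]; print("post px shift n/a")
cv2.imwrite("pics/s5.png",np.hstack([p[130:370,160:480,::-1],t[120:360,170:490,::-1]]))
E
```

```text
time: 10.15
tool_pos: [573.8, -169.0, 200.4]
tcp_rot: [-180.0, -0.0, 79.6]
ft_force: [-0.5, -0.1, -2.3]
finger_gap: 8.8
time: 10.65
tool_pos: [573.7, -169.0, 200.4]
tcp_rot: [180.0, 0.0, 79.6]
ft_force: [0.1, 0.5, -2.4]
finger_gap: 8.7
[ 573.7 -169.   200.4] [180.    0.   79.6] [-0.  -0.  -0.   0.  -0.1  0. ]
bar z 224.5895498307964 far end along 76.44235371198337 across 0.12020334616361228
near end n 202 z [120.1 227.7] along -82.28845474652474 across 0.5149926828118869
post px shift n/a
```

View pics/s5.png

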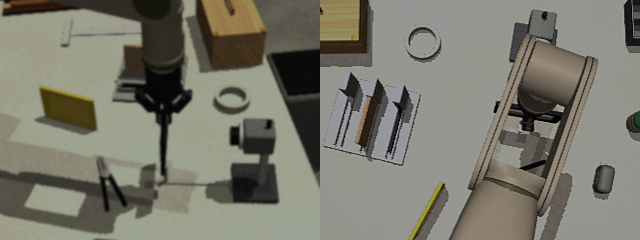

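The frame hangs upright over the focus post in the side view (frame at (163,150), post at (165,180) in the crop), square to the lens. Its top bar is at z≈225, so its middle is at 170. Other items are in place; handing in.

```bash
python3 -c "
from bench import r
print(r.hand_in())"
```

```text
the job is handed in; nothing more can be done
None
```

I drew the glazed frame 50 mm straight forward along its slot (the left, +y one) until it was clear of the hood. I then lifted it, turned it to face the lens, and handed the job in with it still held over the focus post. The hand-in reports no verdict. The clock was at about 10.8 s of the 40 s allowed.

**Last checks before handing in:**
- **Position:** the top bar was at z about 225, so the frame's middle was at about 170 mm. Along and across the lens axis it measured within a few mm of the focus point.
- **Attitude:** upright to within about 1° in the wrist view. Its yaw was 79.6°, against a lens-axis estimate of -10.3°, so it is square to within about 1°.
- **Grip:** the finger gap was steady at 8.7 mm, the wrist force showed only the frame's weight (about 2.4 N), and the joints were still.
- **Surroundings:** in the last side and top views I saw nothing else moved and no contact with the camera. I did not measure the other items' positions again.

**Checks that disagreed:**
- The flat bar of the camera stand, measured in the side view, gave a lens-axis angle of about -8 to -9°. The camera head and the line from post to head gave -10.3°, which I used.
- A fit to the frame's end in the side view gave about 3° of tilt along its length, where the wrist view gave 0.25°.

Both differences are well within the 8° tolerance.

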